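# Hold a glaze test tile flush on a tilted colour meter

### The arm

A 6-joint arm with a two-finger parallel gripper is mounted at the origin on the work surface. World frame = base frame: x ahead of the robot, y to its left, z up, the work surface at z = 0. Lengths are in mm, angles in rad, forces in N, time in s.
With the tool pointing down it reaches from about 300 to 775 mm from the base axis. Payload 14.6 kg.
Tool frame: the origin (TCP) lies midway between the tips of the shut fingers; the grasp point (between the pads) lies 19 mm behind it (manip.grip_point_offset is the distance from the TCP to the grasp point, in mm); x points along the fingers, z is the direction in which the jaws open and shut, and the axes are right-handed (so a half turn about x gives the same grasp; the last joint's range is limited). The gripper opens to 94 mm and grips with 3 to 60 N. Pads are 16 mm wide; open, the fingers measure 119 mm over their backs; the gripper's body (75 mm by 177 mm) begins 78 mm behind the grasp point.
Start: joints at [-1.341, 0.3, 1.521, -0, 1.321, -0.067], TCP at [160.847, -525.944, 205.446] pointing down, gripper open.
Joint ranges: [-3.03, 3.03], [-0.79, 2.21], [0.23, 2.52], [-1.04, 4.18], [0, 3.07], [-2.55, 2.55]. Speed limits (rad/s): [2.22, 2.22, 2.57, 3.14, 3.14, 3.14].

### API

Orientations are given as [roll, pitch, yaw] about the fixed x, y, z axes, in that order (R = Rz(yaw) Ry(pitch) Rx(roll)).
In Python, from cell import manip, camera, calibration, order gives the robot as it stands.
- The arm moves only by the tool jog_arm, never from a script. Its arguments are lists of equal length, an entry for each row: "turn": the turn, a rotation vector about the tool's x, y, z in degrees, a list of three; "dp": the shift along the tool's x, y, z in cm, a list of three; "gripper": the closure, from 0 (fully open) to 1 (shut). In form: {"turn": [[ax, ay, az], ...], "dp": [[tx, ty, tz], ...], "gripper": [gripper, ...]}. A call has 1 to 8 rows; each row shifts and turns the pose as measured when the row begins, along the tool's axes as they then stand; what a row does not reach is not made up. A row lasts 1/8 s, in which the tool goes at most 62.5 mm and 10.7 degrees, less where a joint would pass 70% of its speed; a pose out of reach is approached as far as the arm can. A call is refused whole if a number of a shift passes 6.25 or a number of a turn 10.7, either way. A call with a gripper value outside its range is refused whole. The fingers move at their own pace and stop on an object; "grip_force" is the grip in N (left out, the last holds). Time passes only in rows, so rows that do not move let the fingers close. It gives the time, the measured TCP pose, the force and the opening at its end, in the units of the state.
- manip.read_state(): the state, without advancing time (a new reading comes with each control period).
- camera(name): name is "scene" or "top"; returns (picture, depth): 420x560x3 uint8, red, green, blue; 420x560 float32, mm along the optical axis (not along the pixel's ray), 0 where there is no reading.
- calibration(name): a dict with "K" (3x3 intrinsics, pixels), "distortion" ([k1, k2, p1, p2, k3] as OpenCV has them; the pictures are not rectified), "world_from_camera" (4x4, takes a point from camera to world coordinates). Camera axes: x right, y down, z forward; pixel columns grow to the right and rows downward; lengths in mm; the calibration is good to about 2 mm. A picture is of the moment at which its call begins. calibration takes no time and is no camera call.
- order.sign_off(): hands the job in, once; it reports no verdict.
The state is a dict: "clock": time; "joints": joint angles; "qd": joint speeds; "effort": joint torques, N m; "eef_pos": TCP position; "eef_rot": TCP orientation; "wrist_force": force on the tool from outside, world axes, zero at the start; "moment": the same for the moment, N m; "finger_gap": finger opening in mm.
Only numpy, scipy, OpenCV 4.12 (cv2) and the standard library are available. Lean on these libraries where they do the work, as an engineer would, in place of code of your own. Each camera call takes 0.05 s, during which the arm holds its last target.

### The job

Pick the square test tile up by its wooden grip, tilt it to match the sloped spring plate of the colour meter, and press its glazed underside flat on the plate, centred over the round window and with its edges parallel to the plate's, so that the plate is gently pushed about halfway in. Finish while still gripping the tile and holding it pressed there, steady, so the meter can take its reading. Do not change the plate's tilt or touch the plate with the fingers, and leave the round tile, the jar, the mug and the brush alone.

Things in the scene. Friction and masses are not known exactly. Their poses are not given: they have to be found in the camera images.
- square_tile: The tile to measure: a white ceramic square 70 x 70 mm, 8 mm thick, lying glazed face down on the cork mat, with a brown wooden grip block fixed upright on the middle of its back. The block is 44 mm long along the tile's x axis, 18 mm wide along its y axis (take it across these 18 mm) and rises from 8 to 52 mm above the glazed face. Origin: centre of the glazed face (underside); x and y parallel to the edges, z out of the back along the grip. About 0.12 kg, varies.
- round_tile: A bystander of the same make, but its ceramic is a round disc 72 mm in diameter (8 mm thick), with the same wooden grip. Lies on the same mat about 150 mm from the square one, either side. Origin: centre of its underside.
- plate_center (a point): Centre of the face of the meter's aluminium sample plate, a flat square 94 x 94 mm with a flat round dark window 42 mm in diameter in the middle (nothing stands above the face). z points out of the face, y along the level tilt hinge, x up the slope (away from the robot). The face slopes down towards the robot, 0.22 to 0.60 rad from level, differently each time. It rests 26 mm out along its normal from the hinge line, which is 88 mm above the table; it moves with the plate.
- plate (a joint): How far the sample plate is pushed in along its normal, in m: 0 at rest, 0.008 at the stop. The push starts at 3 N and grows by 1.5 N per mm, to 15 N at the stop.
- head_edge (a point): Middle of the robot-side edge of the grey 104 x 104 x 18 mm head that carries the plate, 50 mm from the hinge line. The head is held by stiff friction in its hinge (it gives only above about 3 N m): 3 mm of motion here is a changed tilt. The meter itself, a white box 150 mm wide with two 12 mm aluminium cheeks beside the head (up to 100 mm high) and a 75 mm high rear part, is fixed to the table.
- mat: Fixed cork mat 150 (x) x 320 (y) x 4 mm on which both tiles lie. Origin: centre of its underside, on the table.
- jar: Bystander: white lidded jar, 72 mm in diameter, 75 mm high. Origin: centre of its underside.
- mug: Bystander: terracotta mug, 76 mm in diameter, 85 mm high. Origin: centre of its underside.
- brush: Bystander: a brush lying on the table, its length along its x axis. Origin: on its underside.
Things that resemble listed ones, but are neither listed nor needed, are in the scene too. What is shaped like the square_tile but blue or red is not meant.

How it is judged:
By the outcome, as a careful person would: the job done as asked, in the order asked, and still so for the second after the job is handed in, while the arm keeps its last pose, push and grip.
It also fails if it takes over 45 s, if anything falls off the work surface, if the arm or the gripper's body presses on something with over 40 N, if the wrist force passes 120 N, or if a joint passes its speed limit or range.

## Working session

There is one attempt and no reset: what is moved stays moved. The work goes in short steps, Python scripts to look and compute and a tool call to move; the robot and the scene stay as the last step left them, time stands still between calls to the robot, and variables do not carry over. Pictures are saved under pics/ and viewed, and the job is handed in when it is done.

Besides the shell and the picture viewer there is one more tool, called after ">>>" as name(argument=value, ...), one argument or row to a line, values as JSON. jog_arm: Moves the arm, as the interface text tells. Its arguments: {"type":"object","properties":{"turn":{"type":"array","items":{"type":"array","items":{"type":"number"}}},"dp":{"type":"array","items":{"type":"array","items":{"type":"number"}}},"gripper":{"type":"array","items":{"type":"number"}},"grip_force":{"type":"number"}},"required":["turn","dp","gripper"]}

```bash
ls; mkdir -p pics
python3 - <<'E'
from cell import manip,camera,calibration,order
import cv2,numpy as np
print(manip.read_state(), manip.grip_point_offset)
for n in("scene","top"):
    p,d=camera(n); np.savez(f"pics/{n}0.npz",p=p,d=d); cv2.imwrite(f"pics/{n}0.png",p[:,:,::-1])
    print(calibration(n))
E
```

```text
pics
{'clock': 0.0, 'joints': array([-1.34055631e+00,  3.00394107e-01,  1.52157441e+00, -6.41421235e-06,
        1.32071911e+00, -6.65970325e-02]), 'qd': array([ 0.00124301, -0.0006137 ,  0.0008226 ,  0.00028912, -0.0018872 ,
       -0.00116439]), 'effort': array([-7.77921869e-04, -5.31808770e+01, -3.52731442e+01,  7.08282413e-02,
        2.46154441e-02, -1.17549002e-04]), 'eef_pos': array([ 160.81005086, -525.68942335,  204.93139069]), 'eef_rot': array([3.0806696 , 1.56970133, 1.80671192]), 'wrist_force': array([ 0.17337585, -0.37401124, -0.80970156]), 'moment': array([ 0.05158681, -0.04727372,  0.01370155]), 'finger_gap': 94.03851359852871} 18.8
{'K': array([[519.98002402,   0.        , 279.57902728],
       [  0.        , 519.98002402, 199.59448568],
       [  0.        ,   0.        ,   1.        ]]), 'distortion': array([-0.17932244,  0.        ,  0.        ,  0.        ,  0.        ]), 'world_from_camera': array([[ 7.80468843e-01,  5.14727769e-01, -3.54857309e-01,
         9.71455991e+02],
       [ 6.25032111e-01, -6.55342106e-01,  4.24100912e-01,
        -5.64595483e+02],
       [-1.42564196e-02, -5.52794761e-01, -8.33195479e-01,
         1.14169400e+03],
       [ 0.00000000e+00,  0.00000000e+00,  0.00000000e+00,
         1.00000000e+00]])}
{'K': array([[452.29223932,   0.        , 274.08603094],
       [  0.        , 452.29223932, 200.06523407],
       [  0.        ,   0.        ,   1.        ]]), 'distortion': array([-0.02939678,  0.        ,  0.        ,  0.        ,  0.        ]), 'world_from_camera': array([[-8.18897057e-03, -9.98154015e-01,  6.01789230e-02,
         4.84252429e+02],
       [-9.99962611e-01,  8.00691231e-03, -3.26580653e-03,
        -2.04048536e+01],
       [ 2.77793054e-03, -6.02034166e-02, -9.98182264e-01,
         1.27345272e+03],
       [ 0.00000000e+00,  0.00000000e+00,  0.00000000e+00,
         1.00000000e+00]])}
```

View pics/scene0.png

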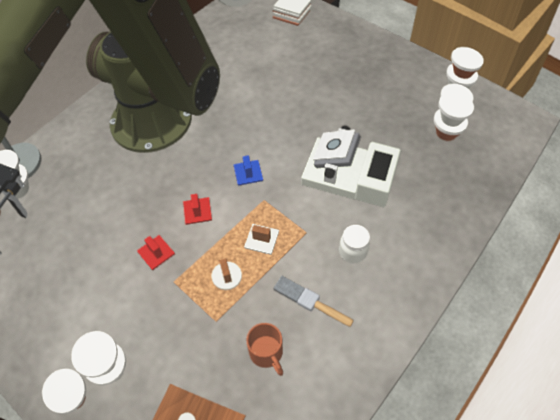

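View pics/top0.png

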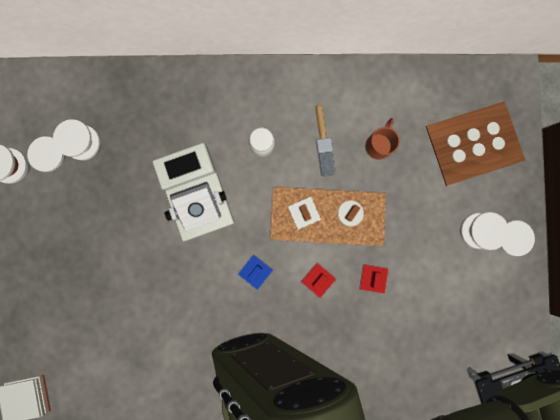

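The scene view shows the square tile at about (262,238), the round tile at (226,275) and the meter plate at (334,145). In the top view they are at (304,213), (351,213) and (195,208). Next I'll measure them.

```bash
cat > h.py <<'E'
import numpy as np,cv2
from cell import manip,camera,calibration,order
def cloud(n,d):
    c=calibration(n);K=c['K'];h,w=d.shape
    u,v=np.meshgrid(np.arange(w),np.arange(h))
    q=cv2.undistortPoints(np.stack([u,v],-1).reshape(-1,1,2).astype(np.float64),K,c['distortion']).reshape(h,w,2)
    P=np.dstack([q[...,0]*d,q[...,1]*d,d]);T=c['world_from_camera']
    return P@T[:3,:3].T+T[:3,3]
def proj(n,X):
    c=calibration(n);T=np.linalg.inv(c['world_from_camera'])
    r,_=cv2.Rodrigues(T[:3,:3]);p,_=cv2.projectPoints(np.asarray(X,float).reshape(-1,1,3),r,T[:3,3],c['K'],c['distortion']);return p.reshape(-1,2)
def load(n,k=0):
    z=np.load(f"pics/{n}{k}.npz");return z['p'],z['d'],cloud(n,z['d'])
E
python3 - <<'E'
from h import *
for n,regs in(("top",[(150,140,240,245),(265,180,395,250)]),("scene",[(300,120,405,205),(235,215,290,260)])):
    p,d,C=load(n)
    print(n,"table z med",np.median(C[...,2][300:,100:][d[300:,100:]>0]) )
    for i,(a,b,c,e) in enumerate(regs):
        cv2.imwrite(f"pics/crop_{n}{i}.png",cv2.resize(p[b:e,a:c,::-1],None,fx=6 if (c-a)<110 else 5,fy=6 if (c-a)<110 else 5,interpolation=cv2.INTER_CUBIC))
p,d,C=load("top")
for uv in[(304,213),(298,205),(312,222),(351,213),(280,235),(195,208),(180,195),(210,218),(185,165),(262,140),(100,300),(250,230)]:
    print(uv,C[uv[1],uv[0]].round(1),p[uv[1],uv[0]])
p,d,C=load("scene")
print()
for uv in[(262,232),(262,246),(334,145),(226,265),(350,140),(380,160),(260,180)]:
    print(uv,C[uv[1],uv[0]].round(1),p[uv[1],uv[0]])
E
```

```text
top table z med 1.0837126316206422
scene table z med -0.34007915968777525
(304, 213) [ 522.2 -104.9   51.9] [134  84  53]
(298, 205) [545.8 -91.   16.2] [218 218 208]
(312, 222) [ 498.2 -129.6   13. ] [222 219 208]
(351, 213) [ 521.1 -231.6   55. ] [132  83  52]
(280, 235) [462.7 -40.3   6.5] [164 118  79]
(195, 208) [535.3 178.7 115.7] [132 144 148]
(180, 195) [568.7 216.5 119.5] [113 113 115]
(210, 218) [ 484.3  -20.4 1273.5] [214 213 209]
(185, 165) [652.5 213.2  72.5] [23 23 24]
(262, 140) [717.7   6.7  75.8] [227 224 219]
(100, 300) [284.8 465.   -1. ] [112 109 102]
(250, 230) [477.3  43.9  -1.7] [128 124 118]

(262, 232) [ 535.  -112.    57.7] [166 112  78]
(262, 246) [ 543.7 -125.3   16.3] [239 239 232]
(334, 145) [537.  177.7 110.4] [153 166 169]
(226, 265) [ 526.5 -232.6   59.3] [166 110  73]
(350, 140) [568.8 200.3 132.7] [230 230 225]
(380, 160) [646.6 234.   78.5] [52 51 49]
(260, 180) [407.5  29.6   7.4] [ 60  76 139]
```

Run:
```python
import cv2
for f in ["top0","top1","scene0","scene1"]:
    im=cv2.imread(f"pics/crop_{f}.png");print(f,im.shape)
```

```text
top0 (630, 540, 3)
top1 (350, 650, 3)
scene0 (510, 630, 3)
scene1 (270, 330, 3)
```

View pics/crop_top0.png

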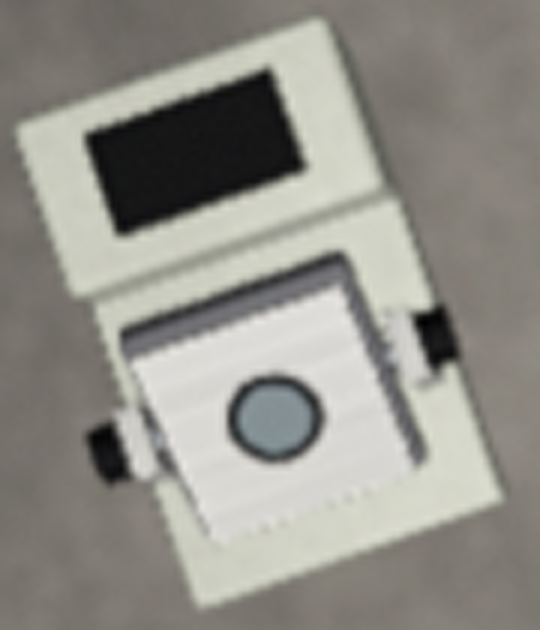

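View pics/crop_top1.png

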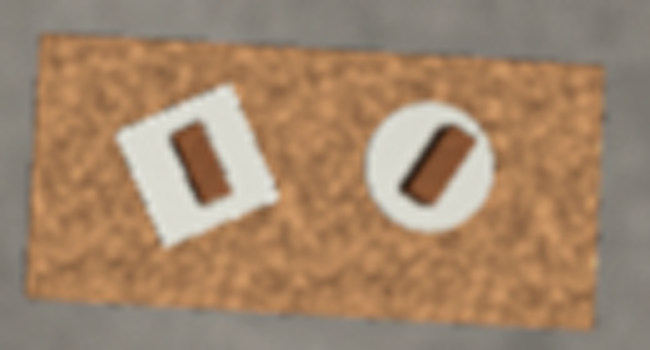

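View pics/crop_scene0.png

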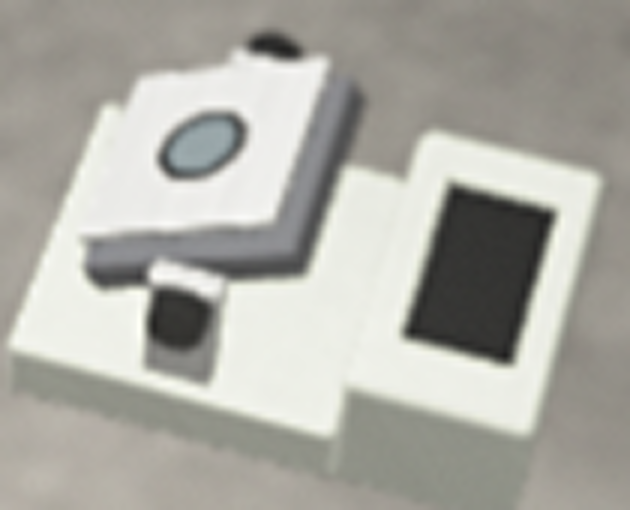

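```bash
cat > fitplate.py <<'E'
from h import *
from scipy.optimize import least_squares
def cr(pts,off,s=6): return (np.array(pts,float)+.5)/s-.5+np.array(off)
top=cr([(130,358),(348,288),(420,465),(215,545),(276,418)],(150,140))   # farL,farR,nearR,nearL,window
sc=cr([(328,58),(275,222),(82,238),(140,75),(203,146)],(300,120))
loc=np.array([[47,47,0],[47,-47,0],[-47,-47,0],[-47,47,0],[0,0,0]])
def pose(p):
    hx,hy,yaw,th=p[:4]
    c,s=np.cos(yaw),np.sin(yaw)
    X=np.array([np.cos(th)*c,np.cos(th)*s,np.sin(th)]);Y=np.array([-s,c,0]);Z=np.cross(X,Y)
    R=np.c_[X,Y,Z]; return np.array([hx,hy,88])+26*Z,R
def f(p,names=("top","scene")):
    o,R=pose(p);W=loc@R.T+o;r=[]
    if "top" in names:r.append(proj("top",W)-top)
    if "scene" in names:r.append(proj("scene",W)-sc)
    return np.concatenate(r).ravel()
if __name__=="__main__":
    for nm in(("top",),("scene",),("top","scene")):
        s=least_squares(f,[545,180,.3,.35],args=(nm,));o,R=pose(s.x)
        print(nm,s.x.round(3),o.round(1),np.sqrt(np.mean(s.fun**2)).round(2)); print(s.fun.reshape(-1,2).round(1).tolist())
    # depth plane fits
    for n,q in(("top",top),("scene",sc)):
        p,d,C=load(n);m=np.zeros(d.shape,np.uint8);c=q[:4].mean(0);cv2.fillConvexPoly(m,((q[:4]-c)*.8+c).round().astype(np.int32),1)
        P=C[(m>0)&(d>0)];
        for _ in range(5):
            mu=P.mean(0);v=np.linalg.svd(P-mu)[2][2];v*=np.sign(v[2]);r=(P-mu)@v;P=P[abs(r)<max(3*np.median(abs(r)),1.5)]
        r=(P-mu)@v if len(P)==len(r) else 0
        print(n,len(P),v.round(3),"tilt",np.arccos(v[2]).round(3),"yaw",np.arctan2(-v[1],-v[0]).round(3),"std",np.std(r), "dist of o:",(o-mu)@v)
E
python3 fitplate.py
```

```text
('top',) [5.45702e+02 1.81341e+02 3.30000e-01 5.38000e-01] [533.1 177.  110.3] 0.48
[[0.4, 0.4], [-0.8, -0.2], [-0.2, 0.8], [0.1, -0.6], [0.4, -0.3]]
('scene',) [5.46164e+02 1.83683e+02 3.50000e-01 4.88000e-01] [534.7 179.5 111. ] 0.33
[[0.4, -0.2], [0.1, -0.3], [-0.6, -0.2], [-0.2, 0.5], [0.3, 0.1]]
('top', 'scene') [5.45764e+02 1.82278e+02 3.39000e-01 5.01000e-01] [534.  178.1 110.8] 0.61
[[-0.1, -0.0], [-1.4, -1.0], [-0.5, 0.6], [-0.1, -0.6], [-0.1, -0.7], [-0.1, 0.1], [-0.8, -0.1], [-1.2, -0.0], [-0.4, 0.9], [-0.3, 0.3]]
top 796 [-0.449 -0.151  0.88 ] tilt 0.494 yaw 0.324 std 1.7952793276983425 dist of o: -1.3330337059757547
scene 550 [-0.453 -0.151  0.879] tilt 0.497 yaw 0.322 std 1.5030336311598138 dist of o: -0.7977019651799223
```

Run:
```python
from fitplate import *
def ray(n,uv,z):
    c=calibration(n);q=cv2.undistortPoints(np.array(uv,float).reshape(-1,1,2),c['K'],c['distortion']).reshape(-1,2)
    T=c['world_from_camera'];d=np.c_[q,np.ones(len(q))]@T[:3,:3].T
    return T[:3,3]+d*((z-T[2,3])/d[:,2:])
w=ray("top",cr([(20,128),(322,18),(388,190),(80,297)],(150,140)),75)
print(w.round(1))
for a,b,o in((1,0,1),(2,3,1),(3,0,0),(2,1,0)):
    v=w[b]-w[a];print(np.linalg.norm(v).round(1),(np.arctan2(v[1],v[0])-o*np.pi/2).round(3))
# scene: screen-part top corners
w=ray("scene",cr([(432,130),(602,178),(535,435),(345,390)],(300,120)),75)
print(w.round(1))
for a,b,o in((3,0,1),(2,1,1),(0,1,0),(3,2,0)):
    v=w[b]-w[a];print(np.linalg.norm(v).round(1),(np.arctan2(v[1],v[0])-o*np.pi/2).round(3))
```

```text
[[663.9 298.7  75. ]
 [712.2 164.   75. ]
 [634.7 134.5  75. ]
 [588.2 271.3  75. ]]
143.0 0.344
144.5 0.328
80.6 0.347
82.9 0.364
[[593.6 276.5  75. ]
 [668.  300.7  75. ]
 [717.5 164.3  75. ]
 [642.1 134.1  75. ]]
150.5 0.328
145.0 0.348
78.2 0.313
81.2 0.382
```

```bash
cat > edge.py <<'E'
from h import *
from scipy.optimize import least_squares
from scipy.ndimage import map_coordinates
def snap(img,n,A,B,w=2.5,m=25,rad=None):
    """A,B world ends -> for samples: (t, measured pixel, normal)"""
    t=np.linspace(.1,.9,m);uv=proj(n,A+(B-A)*t[:,None])
    d=uv[-1]-uv[0];d/=np.linalg.norm(d);nn=np.array([-d[1],d[0]])
    s=np.arange(-w,w+.01,.25)
    pts=uv[:,None]+s[None,:,None]*nn
    return offs(img,pts,s)
def offs(img,pts,s):
    v=np.stack([map_coordinates(img[...,c],[pts[...,1],pts[...,0]],order=1) for c in range(3)],-1)
    g=np.linalg.norm(v[:,2:]-v[:,:-2],axis=-1); ss=s[1:-1]
    wt=(g-g.min(1,keepdims=True))**2; k=g.argmax(1)
    wt=wt*(abs(ss[None]-ss[k][:,None])<1.1)
    o=(wt*ss).sum(1)/wt.sum(1); return o,g.max(1)
def circ(img,n,O,R,r,w=2.5):
    a=np.linspace(0,2*np.pi,48,endpoint=False)
    f=lambda rr:proj(n,O+(np.c_[rr*np.cos(a),rr*np.sin(a),0*a])@R.T)
    u=f(r);d=f(r+2)-u;d/=np.linalg.norm(d,axis=1,keepdims=True)
    s=np.arange(-w,w+.01,.25);return offs(img,u[:,None]+s[None,:,None]*d[:,None],s)
E
cat > fp2.py <<'E'
from edge import *; from fitplate import pose
imgs={n:load(n)[0].astype(float) for n in("top","scene")}
def res(p,names,verbose=False,mg=15):
    o,R=pose(p);L=np.array([[47,47,0],[47,-47,0],[-47,-47,0],[-47,47,0]])@R.T+o;r=[]
    for n in names:
        dx=p[4:6] if n=="scene" and len(p)>4 else np.zeros(2)
        D=np.r_[dx,0]
        for i in range(4):
            e,g=snap(imgs[n],n,L[i]+D,L[(i+1)%4]+D)
            r.append(np.where(g>mg,e,0))
            if verbose:print(n,i,e.mean().round(2),e.std().round(2),g.mean().round(0))
        e,g=circ(imgs[n],n,o+D,R,21,w=2)
        r.append(e)
        if verbose:print(n,"circ",e.mean().round(2),e.std().round(2))
    return np.concatenate(r)
if __name__=="__main__":
  for nm in(("top",),("scene",),("top","scene"),("top","scene",1)):
    x0=[545.7,182.2,.335,.497]
    if len(nm)==3:x0+=[0,0];nm=nm[:2]
    s=least_squares(res,x0,args=(nm,),loss="soft_l1",f_scale=.4,diff_step=2e-4,x_scale=[1,1,.01,.01]+[1]*(len(x0)-4))
    print(nm,s.x.round(3),pose(s.x)[0].round(1),s.cost.round(1));res(s.x,nm,True)
E
python3 fp2.py
```

```text
('top',) [5.44678e+02 1.82429e+02 3.31000e-01 5.20000e-01] [532.5 178.2 110.6] 4.7
top 0 -0.27 0.1 50.0
top 1 -0.03 0.14 56.0
top 2 -0.09 0.37 6.0
top 3 -0.04 0.72 47.0
top circ -0.1 0.19
('scene',) [5.44778e+02 1.82912e+02 3.43000e-01 4.64000e-01] [533.8 179.  111.3] 6.7
scene 0 0.01 0.09 48.0
scene 1 -0.2 0.22 46.0
scene 2 -1.46 0.95 12.0
scene 3 -0.63 0.7 51.0
scene circ -0.15 0.18
('top', 'scene') [5.44844e+02 1.82659e+02 3.34000e-01 4.79000e-01] [533.5 178.7 111.1] 15.8
top 0 0.49 0.1 50.0
top 1 -0.07 0.15 57.0
top 2 -0.24 0.39 6.0
top 3 0.14 0.48 46.0
top circ -0.17 0.44
scene 0 -0.29 0.08 48.0
scene 1 -0.21 0.2 46.0
scene 2 -1.41 0.9 12.0
scene 3 -0.71 0.67 51.0
scene circ -0.11 0.21
('top', 'scene') [5.44012e+02 1.82401e+02 3.50000e-01 4.86000e-01 1.11400e+00 1.49600e+00] [532.6 178.2 111. ] 10.3
top 0 0.05 0.15 50.0
top 1 -0.01 0.16 57.0
top 2 0.12 0.44 5.0
top 3 0.05 0.58 46.0
top circ -0.16 0.21
scene 0 -0.15 0.14 48.0
scene 1 -0.26 0.21 45.0
scene 2 -0.89 0.99 9.0
scene 3 -0.49 0.68 51.0
scene circ -0.12 0.21
```

```bash
cat > ft.py <<'E'
from edge import *
def box(img,n,x,y,yaw,hx,hy,z,r,v,name,**k):
    c,s=np.cos(yaw),np.sin(yaw);L=np.array([[hx,hy],[hx,-hy],[-hx,-hy],[-hx,hy]])@np.array([[c,s],[-s,c]])
    L=np.c_[L+[x,y],np.full(4,z)]
    for i in range(4):
        e,g=snap(img,n,L[i],L[(i+1)%4],**k);r.append(e)
        if v:print(n,name,i,e.mean().round(2),e.std().round(2),g.mean().round())
if __name__=="__main__":
  imgs={n:load(n)[0].astype(float) for n in("top","scene")}
  def res(p,names,v=False):
    r=[]
    for n in names:
        box(imgs[n],n,p[0],p[1],p[2],35,35,12,r,v,"tile")
        box(imgs[n],n,p[0],p[1],p[2],22,9,56,r,v,"grip",w=2)
    return np.concatenate(r)
  for nm in(("top",),("scene",),("top","scene")):
    s=least_squares(res,[522,-110,.4],args=(nm,),loss="soft_l1",f_scale=.4,diff_step=5e-4,x_scale=[1,1,.01])
    print(nm,s.x.round(3),s.cost.round(1));res(s.x,nm,True)
E
python3 ft.py
```

```text
Traceback (most recent call last):
  File "ft.py", line 17, in <module>
    s=least_squares(res,[522,-110,.4],args=(nm,),loss="soft_l1",f_scale=.4,diff_step=5e-4,x_scale=[1,1,.01])
  File "ft.py", line 14, in res
    box(imgs[n],n,p[0],p[1],p[2],22,9,56,r,v,"grip",w=2)
    ~~~^^^^^^^^^^^^^^^^^^^^^^^^^^^^^^^^^^^^^^^^^^^^^^^^^
  File "ft.py", line 6, in box
    e,g=snap(img,n,L[i],L[(i+1)%4],**k);r.append(e)
        ~~~~^^^^^^^^^^^^^^^^^^^^^^^^^^^
  File "edge.py", line 6, in snap
    t=np.linspace(.1,.9,m);uv=proj(n,A+(B-A)*t[:,None])
                              ~~~~^^^^^^^^^^^^^^^^^^^^^
  File "h.py", line 10, in proj
    c=calibration(n);T=np.linalg.inv(c['world_from_camera'])
ValueError: time passes only in moves, steps and waits
```

```bash
sed -i 's/^def cloud/_cal={n:calibration(n) for n in("top","scene")}\ndef cal(n): return _cal[n]\ndef cloud/; s/c=calibration(n)/c=cal(n)/' h.py; time python3 ft.py
```

```text
('top',) [ 5.24549e+02 -1.07328e+02  3.95000e-01] 8.0
top tile 0 -0.02 0.13 46.0
top tile 1 -0.26 0.15 47.0
top tile 2 -0.16 0.14 48.0
top tile 3 0.07 0.12 46.0
top grip 0 0.06 0.11 60.0
top grip 1 0.11 0.12 55.0
top grip 2 0.16 0.06 53.0
top grip 3 -0.83 0.1 74.0
('scene',) [ 5.28261e+02 -1.07538e+02  4.35000e-01] 24.9
scene tile 0 0.69 0.26 48.0
scene tile 1 0.29 0.24 49.0
scene tile 2 0.03 1.32 50.0
scene tile 3 0.48 0.51 38.0
scene grip 0 -0.49 0.47 68.0
scene grip 1 0.44 0.14 24.0
scene grip 2 -0.02 0.13 45.0
scene grip 3 0.26 0.22 36.0
('top', 'scene') [ 5.25564e+02 -1.07629e+02  4.05000e-01] 45.3
top tile 0 0.26 0.1 46.0
top tile 1 -0.04 0.13 47.0
top tile 2 -0.45 0.16 47.0
top tile 3 -0.18 0.11 47.0
top grip 0 0.35 0.09 59.0
top grip 1 0.33 0.13 55.0
top grip 2 -0.13 0.05 52.0
top grip 3 -1.05 0.09 74.0
scene tile 0 -0.3 0.08 48.0
scene tile 1 -0.07 0.14 49.0
scene tile 2 0.67 0.85 46.0
scene tile 3 0.8 0.57 38.0
scene grip 0 -1.22 0.26 63.0
scene grip 1 0.01 0.29 24.0
scene grip 2 0.97 0.1 44.0
scene grip 3 0.6 0.14 37.0
real	0m3.350s
user	0m2.958s
sys	0m0.279s
```

```bash
cat > plan.py <<'E'
from h import *
from scipy.spatial.transform import Rotation as Ro, Slerp
import json
TILE=(524.9,-107.4,.398)
def cur():
    s=manip.read_state();return s,np.array(s['eef_pos']),Ro.from_euler('xyz',s['eef_rot'])
def toolR(normal,zdir): # tool x=-normal, z=zdir
    x=-np.array(normal);x/=np.linalg.norm(x);z=np.array(zdir,float);z-=x*(x@z);z/=np.linalg.norm(z)
    return Ro.from_matrix(np.c_[x,np.cross(z,x),z])
def rows(p0,R0,p1,R1,g,n=None,vmax=40.,amax=9.):
    dv=(R0.inv()*R1).as_rotvec()
    k=n or int(max(1,np.ceil(np.linalg.norm(p1-p0)/vmax),np.ceil(np.degrees(np.linalg.norm(dv))/amax)))
    T=[];D=[];p=p0;R=R0
    for i in range(1,k+1):
        pn=p0+(p1-p0)*i/k;Rn=R0*Ro.from_rotvec(dv*i/k)
        T.append(np.degrees((R.inv()*Rn).as_rotvec()).round(2).tolist());D.append((R.inv().apply(pn-p)/10).round(3).tolist());p,R=pn,Rn
    print(k,"rows",json.dumps({"turn":T,"dp":D,"gripper":[g]*k}))
    return p,R
def grasp_pose(h,R=None):
    x,y,w=TILE;return np.array([x,y,h]),toolR([0,0,1],[-np.sin(w)*SG,np.cos(w)*SG,0])
SG=1
E
python3 - <<'E'
import plan;from plan import *
s,p,R=cur();print(R.as_matrix().round(2))
for sg in(1,-1):
    plan.SG=sg;q,Q=grasp_pose(140);print(sg,(R.inv()*Q).as_rotvec(degrees=True).round(1))
plan.SG=-1
E
```

```text
[[-0.    0.96  0.29]
 [ 0.    0.29 -0.96]
 [-1.    0.   -0.  ]]Traceback (most recent call last):
  File "<stdin>", line 4, in <module>
  File "plan.py", line 20, in grasp_pose
    x,y,w=TILE;return np.array([x,y,h]),toolR([0,0,1],[-np.sin(w)*SG,np.cos(w)*SG,0])
                                        ~~~~~^^^^^^^^^^^^^^^^^^^^^^^^^^^^^^^^^^^^^^^^
  File "plan.py", line 8, in toolR
    x=-np.array(normal);x/=np.linalg.norm(x);z=np.array(zdir,float);z-=x*(x@z);z/=np.linalg.norm(z)
                        ^^^^^^^^^^^^^^^^^^^^
numpy._core._exceptions._UFuncOutputCastingError: Cannot cast ufunc 'divide' output from dtype('float64') to dtype('int64') with casting rule 'same_kind'
```

```bash
sed -i 's/x=-np.array(normal)/x=-np.array(normal,float)/; s/^SG=1/SG=-1/' plan.py
python3 - <<'E'
from plan import *
s,p,R=cur();q,Q=grasp_pose(140);print((R.inv()*Q).as_rotvec(degrees=True).round(1),np.linalg.norm(q-p))
rows(p,R,q,Q,0,n=14)
E
```

```text
[-5.8 -0.1 -0. ] 558.3964113771999
14 rows {"turn": [[-0.41, -0.0, -0.0], [-0.41, -0.0, -0.0], [-0.41, -0.0, -0.0], [-0.41, -0.0, -0.0], [-0.41, -0.0, -0.0], [-0.41, -0.0, -0.0], [-0.41, -0.0, -0.0], [-0.41, -0.0, -0.0], [-0.41, -0.0, -0.0], [-0.41, -0.0, -0.0], [-0.41, -0.0, -0.0], [-0.41, -0.0, -0.0], [-0.41, -0.0, -0.0], [-0.41, -0.0, -0.0]], "dp": [[0.466, 3.361, -2.096], [0.466, 3.376, -2.072], [0.466, 3.391, -2.048], [0.466, 3.406, -2.023], [0.466, 3.42, -1.998], [0.465, 3.435, -1.974], [0.465, 3.449, -1.949], [0.465, 3.463, -1.924], [0.465, 3.477, -1.899], [0.465, 3.49, -1.874], [0.465, 3.504, -1.848], [0.464, 3.517, -1.823], [0.464, 3.53, -1.798], [0.464, 3.543, -1.772]], "gripper": [0, 0, 0, 0, 0, 0, 0, 0, 0, 0, 0, 0, 0, 0]}
```

>>> jog_arm(
  turn=[
    [-0.4,0,0],
    [-0.4,0,0],
    [-0.4,0,0],
    [-0.4,0,0],
    [-0.4,0,0],
    [-0.4,0,0],
    [-0.4,0,0],
    [-0.4,0,0],
  ],
  dp=[
    [0.4,3.4,-2.1],
    [0.4,3.4,-2.1],
    [0.4,3.4,-2.0],
    [0.4,3.4,-2.0],
    [0.4,3.4,-2.0],
    [0.4,3.4,-2.0],
    [0.4,3.4,-2.0],
    [0.4,3.4,-1.9],
  ],
  gripper=[0,0,0,0,0,0,0,0],
  grip_force=40,
)

```text
clock: 1.1
eef_pos: [372.0, -280.0, 170.3]
eef_rot: [-3.034, 1.566, 2.029]
wrist_force: [0.4, -0.7, -0.1]
finger_gap: 94.2
```

Run:
```python
from plan import *
s,p,R=cur();print(s['clock'],s['joints'].round(2),p.round(1));q,Q=grasp_pose(120)
rows(p,R,q,Q,0,n=8)
```

```text
1.1 [-0.72  0.15  1.79  0.    1.21  0.5 ] [ 372.  -280.   170.3]
8 rows {"turn": [[-0.34, -0.03, 0.0], [-0.34, -0.03, 0.0], [-0.34, -0.03, 0.0], [-0.34, -0.03, 0.0], [-0.34, -0.03, 0.0], [-0.34, -0.03, 0.0], [-0.34, -0.03, 0.0], [-0.34, -0.03, 0.0]], "dp": [[0.634, 2.536, -1.369], [0.633, 2.544, -1.354], [0.632, 2.552, -1.339], [0.632, 2.56, -1.324], [0.631, 2.567, -1.309], [0.631, 2.575, -1.294], [0.63, 2.583, -1.279], [0.629, 2.59, -1.264]], "gripper": [0, 0, 0, 0, 0, 0, 0, 0]}
```

>>> jog_arm(
  turn=[
    [-0.4,0,0],
    [-0.4,0,0],
    [-0.4,0,0],
    [-0.4,0,0],
    [-0.4,0,0],
    [-0.4,0,0],
    [-0.4,0,0],
    [0,0,0],
  ],
  dp=[
    [0.6,2.9,-1.6],
    [0.6,2.9,-1.5],
    [0.6,2.9,-1.5],
    [0.6,2.9,-1.5],
    [0.6,2.9,-1.5],
    [0.6,2.9,-1.5],
    [0.6,2.9,-1.5],
    [0,0,0],
  ],
  gripper=[0,0,0,0,0,0,0,0],
)

```text
clock: 2.1
eef_pos: [526.7, -98.6, 125.1]
eef_rot: [-2.728, 1.563, 2.388]
wrist_force: [0.6, 0.5, 0.1]
finger_gap: 94.0
```

Run:
```python
from plan import *
s,p,R=cur();print(s['clock'],s['joints'].round(2),p.round(1));q,Q=grasp_pose(60)
rows(p,R,q,Q,0,n=3)
for n in("scene","top"):
    a,d=camera(n);np.savez(f"pics/{n}1.npz",p=a,d=d);cv2.imwrite(f"pics/{n}1.png",a[:,:,::-1])
a=cv2.imread("pics/scene1.png")[170:300,190:330];cv2.imwrite("pics/c1.png",cv2.resize(a,None,fx=4,fy=4,interpolation=2))
```

```text
2.1 [-0.26  0.35  1.65  0.    1.15  0.91] [526.7 -98.6 125.1]
3 rows {"turn": [[0.11, -0.14, 0.06], [0.11, -0.14, 0.06], [0.11, -0.14, 0.06]], "dp": [[2.169, -0.164, 0.263], [2.169, -0.165, 0.258], [2.17, -0.167, 0.253]], "gripper": [0, 0, 0]}
```

View pics/c1.png

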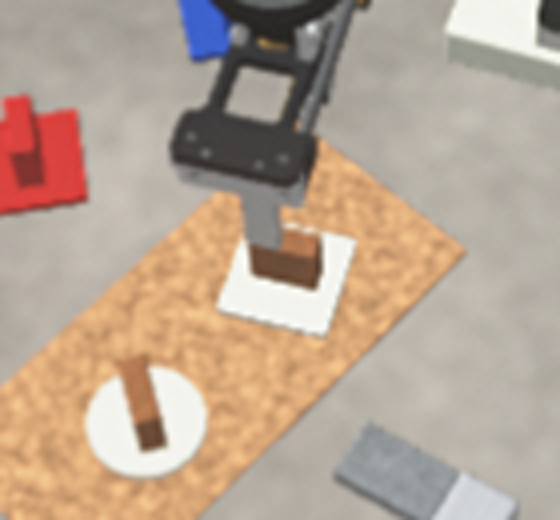

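View pics/top1.png

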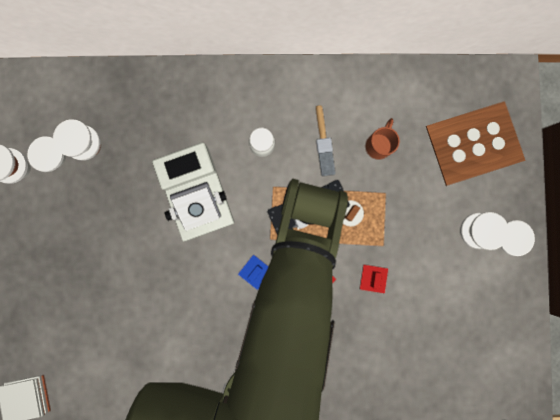

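The crop of the scene view shows the open fingers straddling the brown grip of the square tile, in line with its long side. I'll descend.

>>> jog_arm(
  turn=[
    [0.3,-0.4,0.2],
    [0,0,0],
    [0,0,0],
    [0,0,0],
  ],
  dp=[
    [2.2,-0.2,0.3],
    [2.2,-0.2,0.3],
    [2.2,-0.1,0.2],
    [0,0,0],
  ],
  gripper=[0,0,0,0],
)

```text
clock: 2.7
eef_pos: [522.7, -113.3, 59.5]
eef_rot: [0.835, 1.568, -0.344]
wrist_force: [-0.6, -0.7, 0.2]
finger_gap: 94.0
```

Run:
```python
from plan import *
s,p,R=cur();print(s['clock'],s['joints'].round(2),p.round(1));q,Q=grasp_pose(20.5)
rows(p,R,q,Q,0,n=3)
```

```text
2.7 [-0.28  0.43  1.71 -0.    1.    0.9 ] [ 522.7 -113.3   59.5]
3 rows {"turn": [[-0.11, 0.03, -0.04], [-0.11, 0.03, -0.04], [-0.11, 0.03, -0.04]], "dp": [[1.301, 0.14, -0.155], [1.301, 0.141, -0.154], [1.301, 0.142, -0.153]], "gripper": [0, 0, 0]}
```

>>> jog_arm(
  turn=[
    [-0.3,0.1,-0.1],
    [0,0,0],
    [0,0,0],
    [0,0,0],
  ],
  dp=[
    [1.3,0.2,-0.2],
    [1.3,0.1,-0.1],
    [1.0,0.1,-0.1],
    [0,0,0],
  ],
  gripper=[0,0,0,0],
)

```text
clock: 3.2
eef_pos: [525.5, -108.4, 23.0]
eef_rot: [0.944, 1.569, -0.23]
wrist_force: [-0.8, -0.1, -0.3]
finger_gap: 93.6
```

Run:
```python
from plan import *
s,p,R=cur();print(s['clock'],s['joints'].round(2),p.round(1));q,Q=grasp_pose(20.5)
rows(p,R,q,Q,0,n=1)
```

```text
3.2 [-0.27  0.49  1.72  0.    0.93  0.9 ] [ 525.5 -108.4   23. ]
1 rows {"turn": [[-0.07, 0.07, -0.1]], "dp": [[0.25, -0.013, -0.119]], "gripper": [0]}
```

>>> jog_arm(
  turn=[
    [-0.1,0.1,-0.1],
    [0,0,0],
    [0,0,0],
    [0,0,0],
    [0,0,0],
    [0,0,0],
    [0,0,0],
    [0,0,0],
  ],
  dp=[
    [0.25,0,-0.1],
    [0,0,0],
    [0,0,0],
    [0,0,0],
    [0,0,0],
    [0,0,0],
    [0,0,0],
    [0,0,0],
  ],
  gripper=[0,0.5,0.7,0.8,0.9,1,1,1],
)

```text
clock: 4.2
eef_pos: [525.7, -107.6, 21.4]
eef_rot: [1.207, 1.569, 0.035]
wrist_force: [0.2, -0.4, 0.3]
finger_gap: 27.4
```

>>> jog_arm(
  turn=[
    [0,0,0],
    [0,0,0],
  ],
  dp=[
    [0,0,0],
    [0,0,0],
  ],
  gripper=[1,1],
)

```text
clock: 4.45
eef_pos: [525.7, -107.6, 21.4]
eef_rot: [1.17, 1.569, -0.002]
wrist_force: [0.6, 0.4, 0.2]
finger_gap: 17.6
```

Run:
```python
from plan import *
s,p,R=cur();print(s['clock'],s['joints'].round(2),p.round(1),s['wrist_force'],s['moment'],R.as_matrix().round(3));
np.savez("grasp.npz",p=p,R=R.as_matrix())
```

```text
4.45 [-0.27  0.5   1.72  0.    0.92  0.9 ] [ 525.7 -107.6   21.4] [0.5681321  0.42881615 0.2494735 ] [-0.04391543  0.02311593 -0.04540919] [[ 0.001  0.921  0.388]
 [-0.     0.388 -0.921]
 [-1.     0.001  0.001]]
```

>>> jog_arm(
  turn=[
    [0,0,0],
    [0,0,0],
    [0,0,0],
    [0,0,0],
  ],
  dp=[
    [-1,0,0],
    [-4,0,0],
    [-5,0,0],
    [-4,0,0],
  ],
  gripper=[1,1,1,1],
)

```text
clock: 4.95
eef_pos: [524.0, -107.1, 164.3]
eef_rot: [-2.328, 1.566, 2.783]
wrist_force: [0.7, -0.0, -1.4]
finger_gap: 18.1
```

```bash
cat > target.py <<'E'
from plan import *; from fitplate import pose
PL=[544.5,182.5,.335,.492]
H=17.4   # TCP to glazed face
def tgt(clear,pl=PL,dx=0,dy=0):
    o,R=pose(pl);Z=R[:,2];return o+Z*(H+clear)+R[:,0]*dx+R[:,1]*dy,toolR(Z,-R[:,1])
E
python3 - <<'E'
from target import *
s,p,R=cur();print(s['clock'],s['joints'].round(2),p.round(1),s['wrist_force'],s['finger_gap']);q,Q=tgt(45);print(q,(R.inv()*Q).as_rotvec(degrees=True))
rows(p,R,q,Q,1,n=8)
E
```

```text
4.95 [-0.27  0.31  1.61  0.    1.23  0.9 ] [ 524.  -107.1  164.3] [ 0.67856169 -0.0327498  -1.39613687] 18.059381403205474
[505.06214166 168.77084879 165.9148621 ] [ 3.54384345 -1.07209635 28.37710908]
8 rows {"turn": [[0.44, -0.13, 3.55], [0.44, -0.13, 3.55], [0.44, -0.13, 3.55], [0.44, -0.13, 3.55], [0.44, -0.13, 3.55], [0.44, -0.13, 3.55], [0.44, -0.13, 3.55], [0.44, -0.13, 3.55]], "dp": [[-0.013, 1.122, -3.27], [0.048, 1.095, -3.279], [0.107, 1.065, -3.287], [0.164, 1.031, -3.296], [0.219, 0.994, -3.304], [0.272, 0.953, -3.312], [0.322, 0.909, -3.32], [0.369, 0.862, -3.327]], "gripper": [1, 1, 1, 1, 1, 1, 1, 1]}
```

>>> jog_arm(
  turn=[
    [0.4,-0.1,3.6],
    [0.4,-0.1,3.6],
    [0.4,-0.1,3.6],
    [0.4,-0.1,3.6],
    [0.4,-0.1,3.6],
    [0.4,-0.1,3.6],
    [0.4,-0.1,3.6],
    [0.4,-0.1,3.2],
  ],
  dp=[
    [-0.1,1.1,-3.3],
    [0,1.1,-3.3],
    [0.1,1.0,-3.3],
    [0.1,1.0,-3.3],
    [0.2,1.0,-3.3],
    [0.3,0.9,-3.3],
    [0.3,0.9,-3.3],
    [0.3,0.8,-3.3],
  ],
  gripper=[1,1,1,1,1,1,1,1],
)

```text
clock: 5.95
eef_pos: [502.4, 174.3, 178.6]
eef_rot: [1.573, 1.053, 0.339]
wrist_force: [0.9, 0.0, -0.6]
finger_gap: 17.5
```

Run:
```python
from target import *
s,p,R=cur();print(s['clock'],s['joints'].round(2),p.round(1),s['wrist_force'],s['finger_gap']);q,Q=tgt(45)
rows(p,R,q,Q,1,n=2)
```

```text
5.95 [0.24 0.03 2.   0.09 0.61 1.42] [502.4 174.3 178.6] [ 0.87622519  0.00750819 -0.63157348] 17.482187423377027
2 rows {"turn": [[0.05, -0.06, -0.75], [0.05, -0.06, -0.75]], "dp": [[0.569, -0.286, 0.304], [0.573, -0.278, 0.304]], "gripper": [1, 1]}
```

>>> jog_arm(
  turn=[
    [0.1,-0.1,-1.0],
    [0,0,-0.5],
    [0,0,0],
    [0,0,0],
    [0,0,0],
  ],
  dp=[
    [0.6,-0.3,0.3],
    [0.5,-0.2,0.2],
    [0,0,0],
    [0,0,0],
    [0,0,0],
  ],
  gripper=[1,1,1,1,1],
)

```text
clock: 6.58
eef_pos: [505.0, 169.5, 167.2]
eef_rot: [1.571, 1.08, 0.336]
wrist_force: [0.5, -0.5, -1.2]
finger_gap: 18.1
```

Run:
```python
from target import *
s,p,R=cur();print(s['clock'],s['joints'].round(2),p.round(1),s['wrist_force'],s['finger_gap'],R.as_matrix().round(4));q,Q=tgt(45)
rows(p,R,q,Q,1,n=1)
for n in("scene","top"):
    a,d=camera(n);np.savez(f"pics/{n}2.npz",p=a,d=d);cv2.imwrite(f"pics/{n}2.png",a[:,:,::-1])
a=cv2.imread("pics/scene2.png")[90:210,280:410];cv2.imwrite("pics/c2.png",cv2.resize(a,None,fx=5,fy=5,interpolation=2))
a=cv2.imread("pics/top2.png")[140:260,140:270];cv2.imwrite("pics/c3.png",cv2.resize(a,None,fx=5,fy=5,interpolation=2))
np.savez("pose2.npz",p=p,R=R.as_matrix())
```

```text
6.575 [0.23 0.05 1.99 0.09 0.61 1.41] [505.  169.5 167.2] [ 0.47644401 -0.5315474  -1.18409519] 18.086337003919006 [[ 0.445   0.8327  0.3297]
 [ 0.1554  0.2907 -0.9441]
 [-0.8819  0.4713 -0.    ]]
1 rows {"turn": [[0.05, -0.03, 0.07]], "dp": [[0.105, -0.073, 0.068]], "gripper": [1]}
```

View pics/c2.png

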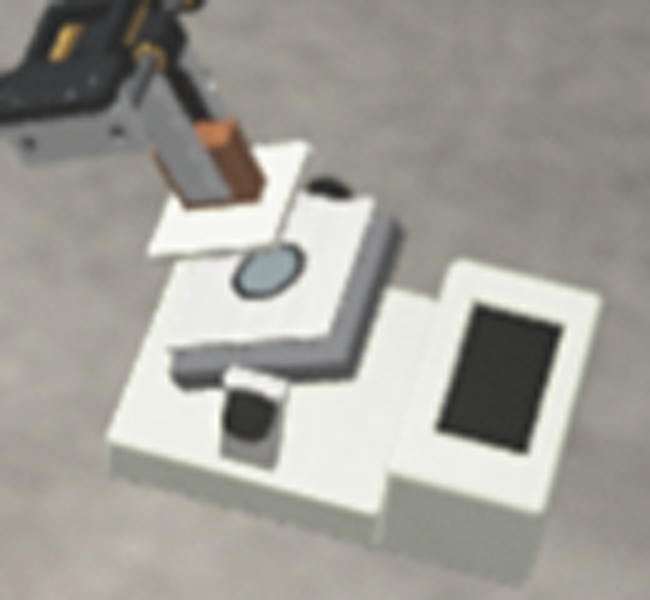

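View pics/c3.png

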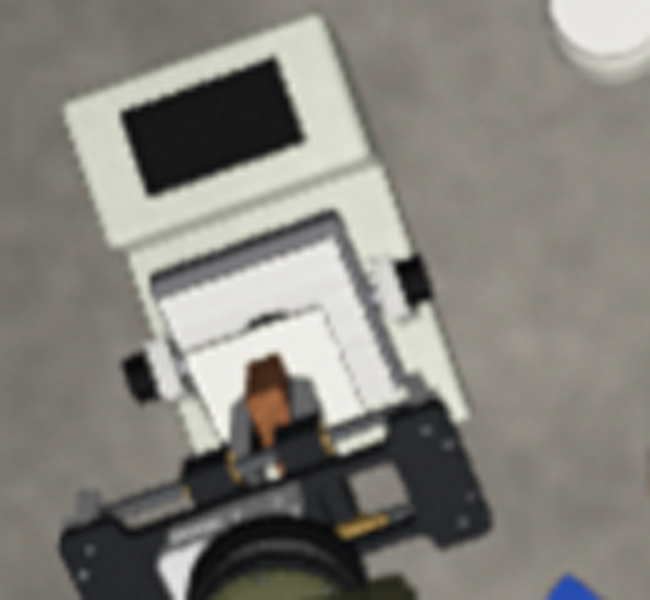

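The tile hangs firmly and parallel, about 45 mm off the plate. In the scene crop its far edge crosses just below the window. Next I'll check the tile's offset in the hand with the same cameras.

```bash
cat > hand.py <<'E'
from edge import *; from target import *
import sys
def run(k,H=17.4):
    z=np.load(f"pose{k}.npz");p0=z['p'];R0=z['R']
    # tile frame in tool: tile z=-tool x ; tile y=-tool z ; tile x = tool y? (tile x up-slope)
    for n,edges in(("scene",(0,1,2)),("top",(0,3,1))):
        img=load(n,k)[0].astype(float)
        def C(q):
            dy,dz,a=q;c,s=np.cos(a),np.sin(a)
            L=np.array([[35,35],[35,-35],[-35,-35],[-35,35]],float)@np.array([[c,s],[-s,c]])+[dy,dz]  # tile x, y
            return p0+np.c_[np.full(4,H-8),L[:,0],-L[:,1]]@R0.T
        def res(q,v=False):
            r=[];L=C(q)
            for i in edges:
                e,g=snap(img,n,L[i],L[(i+1)%4],w=3);r.append(np.where(g>12,e,0))
                if v:print(n,i,e.mean().round(2),e.std().round(2),g.mean().round())
            return np.concatenate(r)
        s=least_squares(res,[0,0,0],loss="soft_l1",f_scale=.4,x_scale=[1,1,.01],diff_step=1e-3)
        # avoid zero-step problem
        best=s
        for st in([.5,.5,.005],[-1,1,.01],[1,-1,-.01]):
            t=least_squares(res,st,loss="soft_l1",f_scale=.4,x_scale=[1,1,.01],method='trf',diff_step=[.1,.1,.1])
            if t.cost<best.cost:best=t
        print(n,"tile in tool: x,y,yaw",best.x.round(3),best.cost.round(2));res(best.x,True)
        print(proj(n,C(best.x)).round(1).tolist())
run(int(sys.argv[1]))
E
python3 hand.py 2; python3 fp2.py | grep '^('
```

```text
scene tile in tool: x,y,yaw [ 1.676 -2.774 -0.018] 9.0
scene 0 -0.24 0.47 44.0
scene 1 -0.02 0.55 44.0
scene 2 -0.57 1.33 37.0
[[341.3, 118.6], [333.2, 138.8], [308.6, 140.9], [317.3, 121.1]]
top tile in tool: x,y,yaw [-0.937  0.556  0.011] 10.65
top 0 -0.32 0.73 53.0
top 3 0.41 1.04 51.0
top 1 -0.19 0.57 22.0
[[176.0, 211.2], [203.1, 201.2], [213.5, 225.1], [187.2, 234.8]]
('top',) [5.44678e+02 1.82429e+02 3.31000e-01 5.20000e-01] [532.5 178.2 110.6] 4.7
('scene',) [5.44778e+02 1.82912e+02 3.43000e-01 4.64000e-01] [533.8 179.  111.3] 6.7
('top', 'scene') [5.44844e+02 1.82659e+02 3.34000e-01 4.79000e-01] [533.5 178.7 111.1] 15.8
('top', 'scene') [5.44012e+02 1.82401e+02 3.50000e-01 4.86000e-01 1.11400e+00 1.49600e+00] [532.6 178.2 111. ] 10.3
```

>>> jog_arm(
  turn=[
    [0,0,0],
    [0,0,0],
    [0,0,0],
    [0,0,0],
    [0,0,0],
  ],
  dp=[
    [1.2,0,0],
    [1.2,0,0],
    [1.0,0,0],
    [0.5,0,0],
    [0,0,0],
  ],
  gripper=[1,1,1,1,1],
)

```text
clock: 7.3
eef_pos: [523.3, 176.1, 129.4]
eef_rot: [1.571, 1.081, 0.337]
wrist_force: [1.1, 1.4, -1.0]
finger_gap: 17.7
```

```bash
cat > look.py <<'E'
from target import *; import sys
k=sys.argv[1];cl=float(sys.argv[2])
s,p,R=cur();print(s['clock'],s['joints'].round(2),p.round(1),s['wrist_force'].round(2),s['moment'].round(3),s['finger_gap']);q,Q=tgt(cl)
o,RP=pose(PL);print("TCP in plate frame",(RP.T@(p-o)).round(2),"clear",((p-o)@RP[:,2]-H).round(2))
rows(p,R,q,Q,1,n=1)
for n in("scene","top"):
    a,d=camera(n);np.savez(f"pics/{n}{k}.npz",p=a,d=d)
    y,x=(100,290) if n=="scene" else (170,160)
    cv2.imwrite(f"pics/{n}{k}.png",cv2.resize(a[y:y+75,x:x+85,::-1],None,fx=8,fy=8,interpolation=2))
np.savez(f"pose{k}.npz",p=p,R=R.as_matrix())
E
python3 look.py 3 7; python3 hand.py 3
```

```text
7.3 [0.23 0.16 1.97 0.1  0.53 1.4 ] [523.3 176.1 129.4] [ 1.12  1.41 -0.97] [-0.141  0.279 -0.018] 17.69763197960405
TCP in plate frame [ 0.05  0.92 20.92] clear 3.52
1 rows {"turn": [[0.06, -0.04, 0.15]], "dp": [[-0.348, -0.006, 0.092]], "gripper": [1]}
scene tile in tool: x,y,yaw [ 2.213 -1.351 -0.025] 14.32
scene 0 -0.14 0.72 38.0
scene 1 -0.58 0.8 43.0
scene 2 0.08 1.56 19.0
[[347.9, 130.1], [339.9, 150.3], [315.8, 151.8], [324.2, 132.1]]
top tile in tool: x,y,yaw [ 1.143 -2.377  0.   ] 18.09
top 0 0.51 0.71 34.0
top 3 0.19 1.39 25.0
top 1 1.07 0.46 20.0
[[177.5, 203.2], [203.8, 193.8], [213.6, 217.2], [188.0, 226.4]]
```

View pics/scene3.png

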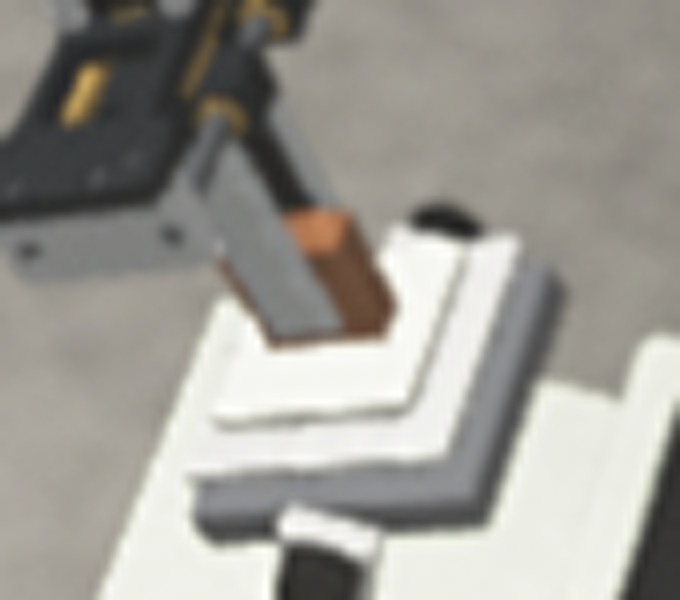

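View pics/top3.png

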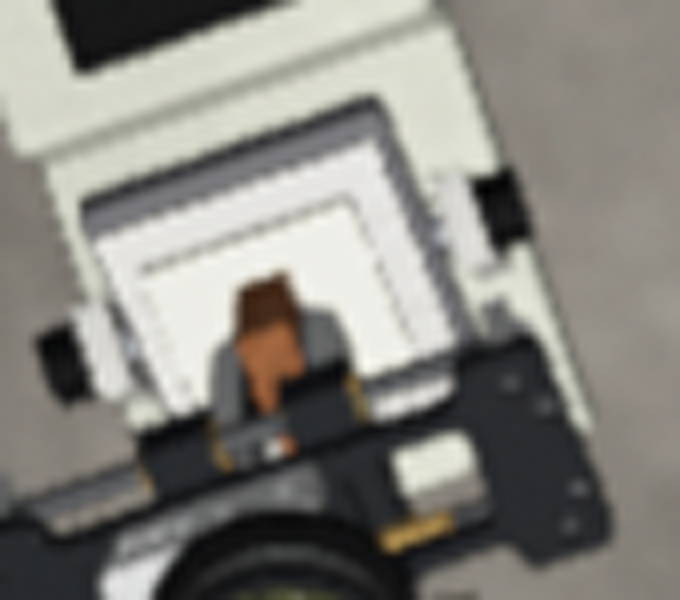

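```bash
cat > ov.py <<'E'
from target import *; import sys
from fp2 import res as pres
from scipy.optimize import least_squares
k=sys.argv[1]; z=np.load(f"pose{k}.npz")
for n,(y,x) in(("scene",(110,305)),("top",(175,165))):
    a=load(n,int(k))[0][y:y+55,x:x+62,::-1];S=12
    im=cv2.resize(a,None,fx=S,fy=S,interpolation=2)
    f=lambda q:pres([q[0],q[1],q[2],.495],(n,))
    s=least_squares(f,[544.6,182.5,.335],loss="soft_l1",f_scale=.4,diff_step=2e-4,x_scale=[1,1,.01]);pl=[*s.x,.495]
    o,RP=pose(pl);p=z['p'];print(n,"plate",s.x.round(3),s.cost.round(1),"TCP in this plate frame",(RP.T@(p-o)).round(2), "rot",(Ro.from_matrix(z['R']).inv()*toolR(RP[:,2],-RP[:,1])).as_rotvec(degrees=True).round(2))
    sq=np.array([[1,1],[1,-1],[-1,-1],[-1,1]],float)
    def draw(W,c):
        q=((proj(n,W)-[x,y]+.5)*S-.5).round().astype(np.int32);cv2.polylines(im,[q],True,c,1,cv2.LINE_AA)
    draw(o+np.c_[sq*47,np.zeros(4)]@RP.T,(0,0,255))
    for h,c in((17.4,(255,0,0)),(9.4,(0,160,0))):
        draw(p+np.c_[np.full(4,h),sq[:,0]*35,-sq[:,1]*35]@z['R'].T,c)
    cv2.imwrite(f"pics/ov_{n}{k}.png",im)
E
python3 ov.py 3
```

```text
scene plate [5.45287e+02 1.84185e+02 3.52000e-01] 6.8 TCP in this plate frame [-9.500e-01 -1.000e-02  2.154e+01] rot [-0.8   0.42  0.32]
top plate [5.44085e+02 1.82483e+02 3.45000e-01] 4.3 TCP in this plate frame [ 0.55  1.01 20.72] rot [-0.43  0.22  0.32]
```

View pics/ov_scene3.png

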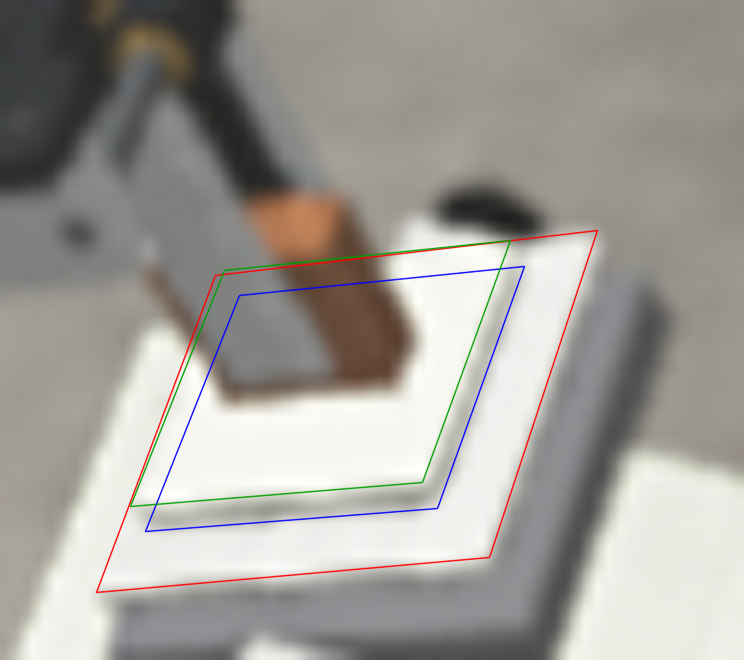

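View pics/ov_top3.png

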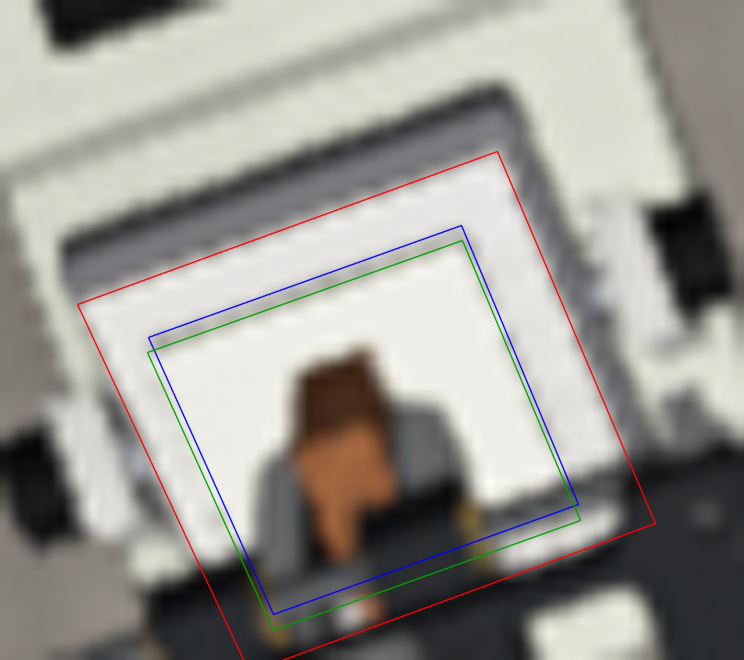

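>>> jog_arm(
  turn=[
    [-0.3,0.1,0.2],
    [0,0,0],
    [0,0,0],
  ],
  dp=[
    [0,0,0.11],
    [0,0,0],
    [0,0,0],
  ],
  gripper=[1,1,1],
)

```text
clock: 7.78
eef_pos: [523.9, 175.0, 130.8]
eef_rot: [1.569, 1.075, 0.34]
wrist_force: [0.6, -0.1, -1.6]
finger_gap: 17.6
```

```bash
cat > st.py <<'E'
from target import *
W=[]
for i in range(8):
    s,p,R=cur();W.append(np.r_[s['wrist_force'],s['moment'],p]);camera("top")
W=np.array(W);m=W.mean(0);o,RP=pose([544.4,182.5,.34,.495]);M=R.as_matrix()
print(s['clock'],"gap",round(s['finger_gap'],2),"F tool",(M.T@m[:3]).round(2),"sd",W.std(0)[:6].round(3),"M tool",(M.T@m[3:6]).round(3))
print("TCP in plate",(RP.T@(m[6:]-o)).round(2),"p",m[6:].round(2),"rot to plate",(R.inv()*toolR(RP[:,2],-RP[:,1])).as_rotvec(degrees=True).round(2))
E
python3 st.py
```

```text
8.125 gap 18.16 F tool [ 1.1  -0.68  0.  ] sd [0.412 0.428 0.326 0.033 0.036 0.019] M tool [-0.015 -0.012 -0.281]
TCP in plate [ 1.05 -0.24 21.96] p [523.88 174.99 130.71] rot to plate [ 0.13 -0.01 -0.  ]
```

>>> jog_arm(
  turn=[
    [0,0,0],
    [0,0,0],
    [0,0,0],
  ],
  dp=[
    [0.1,-0.08,0],
    [0.1,0,0],
    [0,0,0],
  ],
  gripper=[1,1,1],
)

```text
clock: 8.55
eef_pos: [524.1, 175.1, 128.2]
eef_rot: [1.569, 1.076, 0.34]
wrist_force: [0.2, 0.2, -1.5]
finger_gap: 17.4
```

```bash
python3 st.py
```

```text
8.9 gap 18.09 F tool [ 0.94 -0.52 -0.08] sd [0.673 0.558 0.502 0.034 0.034 0.024] M tool [ 0.    -0.008 -0.317]
TCP in plate [ 0.12 -0.2  19.75] p [524.07 175.1  128.32] rot to plate [ 0.14 -0.   -0.01]
```

>>> jog_arm(
  turn=[
    [0,0,0],
    [0,0,0],
    [0,0,0],
  ],
  dp=[
    [0.1,0,0],
    [0.1,0,0],
    [0,0,0],
  ],
  gripper=[1,1,1],
)

```text
clock: 9.32
eef_pos: [525.0, 175.5, 126.6]
eef_rot: [1.569, 1.076, 0.34]
wrist_force: [-1.5, -1.1, 2.0]
finger_gap: 17.9
```

```bash
python3 st.py
```

```text
9.675 gap 17.77 F tool [-1.73 -1.21  0.32] sd [0.278 0.478 0.72  0.045 0.027 0.028] M tool [ 0.006 -0.052 -0.519]
TCP in plate [ 0.23 -0.2  17.8 ] p [525.04 175.44 126.66] rot to plate [ 0.14 -0.   -0.02]
```

>>> jog_arm(
  turn=[
    [0,0,0],
    [0,0,0],
    [0,0,0],
    [0,0,0],
  ],
  dp=[
    [0.1,0,0],
    [0.1,0,0],
    [0,0,0],
    [0,0,0],
  ],
  gripper=[1,1,1,1],
)

```text
clock: 10.22
eef_pos: [526.0, 175.8, 124.9]
eef_rot: [1.569, 1.076, 0.34]
wrist_force: [-4.0, -1.3, 3.5]
finger_gap: 17.9
```

```bash
python3 st.py
```

```text
10.575 gap 17.79 F tool [-4.76 -1.82 -0.3 ] sd [0.449 0.405 0.397 0.027 0.032 0.021] M tool [-0.004 -0.055 -0.781]
TCP in plate [ 0.25 -0.21 15.82] p [525.95 175.75 124.92] rot to plate [ 0.14 -0.   -0.02]
```

>>> jog_arm(
  turn=[
    [0,0,-0.6],
    [0,0,0],
    [0,0,0],
  ],
  dp=[
    [0,0.018,0],
    [0,0,0],
    [0,0,0],
  ],
  gripper=[1,1,1],
)

```text
clock: 11.0
eef_pos: [526.1, 175.8, 124.9]
eef_rot: [1.569, 1.087, 0.34]
wrist_force: [-4.0, -1.7, 2.7]
finger_gap: 17.8
```

```bash
python3 st.py
```

```text
11.35 gap 17.43 F tool [-4.47 -2.78 -0.23] sd [0.476 0.594 0.254 0.02  0.028 0.021] M tool [-0.006 -0.062 -0.571]
TCP in plate [ 0.37 -0.2  15.79] p [526.06 175.8  124.95] rot to plate [ 0.14 -0.    0.64]
```

>>> jog_arm(
  turn=[
    [0,0,0.3],
    [0,0,0],
    [0,0,0],
  ],
  dp=[
    [0.1,-0.03,0],
    [0,0,0],
    [0,0,0],
  ],
  gripper=[1,1,1],
)

```text
clock: 11.78
eef_pos: [526.4, 175.9, 124.1]
eef_rot: [1.568, 1.081, 0.34]
wrist_force: [-5.1, -0.7, 4.9]
finger_gap: 18.0
```

```bash
python3 st.py
```

```text
12.125 gap 17.42 F tool [-6.12 -2.3  -0.38] sd [0.334 0.392 0.522 0.019 0.019 0.042] M tool [-0.012 -0.051 -0.672]
TCP in plate [ 0.31 -0.2  14.88] p [526.42 175.93 124.12] rot to plate [ 0.14 -0.    0.29]
```

>>> jog_arm(
  turn=[
    [0,0,0],
    [0,0,0],
    [0,0,0],
    [0,0,0],
  ],
  dp=[
    [0.13,-0.03,0],
    [0,0,0],
    [0,0,0],
    [0,0,0],
  ],
  gripper=[1,1,1,1],
)

```text
clock: 12.68
eef_pos: [526.9, 176.1, 123.1]
eef_rot: [1.568, 1.08, 0.34]
wrist_force: [-5.1, -3.3, 5.6]
finger_gap: 17.7
```

```bash
python3 st.py; python3 look.py 5 -4; python3 ov.py 5
```

```text
13.025 gap 17.76 F tool [-7.91 -2.69  0.12] sd [0.559 0.558 0.38  0.025 0.03  0.033] M tool [ 0.002 -0.052 -0.804]
TCP in plate [ 0.31 -0.2  13.73] p [526.93 176.11 123.11] rot to plate [ 0.14 -0.    0.25]
13.075 [0.23 0.17 1.97 0.1  0.51 1.38] [526.9 176.1 123.1] [-5.36 -1.46  5.57] [-0.32   0.713 -0.004] 17.91198616844925
TCP in plate frame [ 0.07 -0.27 13.77] clear -3.63
1 rows {"turn": [[0.39, -0.14, 0.08]], "dp": [[0.037, -0.007, -0.027]], "gripper": [1]}
scene plate [5.45287e+02 1.84185e+02 3.52000e-01] 6.8 TCP in this plate frame [-0.97 -1.26 14.4 ] rot [-0.47  0.33  0.25]
top plate [5.44085e+02 1.82483e+02 3.45000e-01] 4.3 TCP in this plate frame [ 0.54 -0.21 13.58] rot [-0.09  0.13  0.25]
```

View pics/ov_scene5.png

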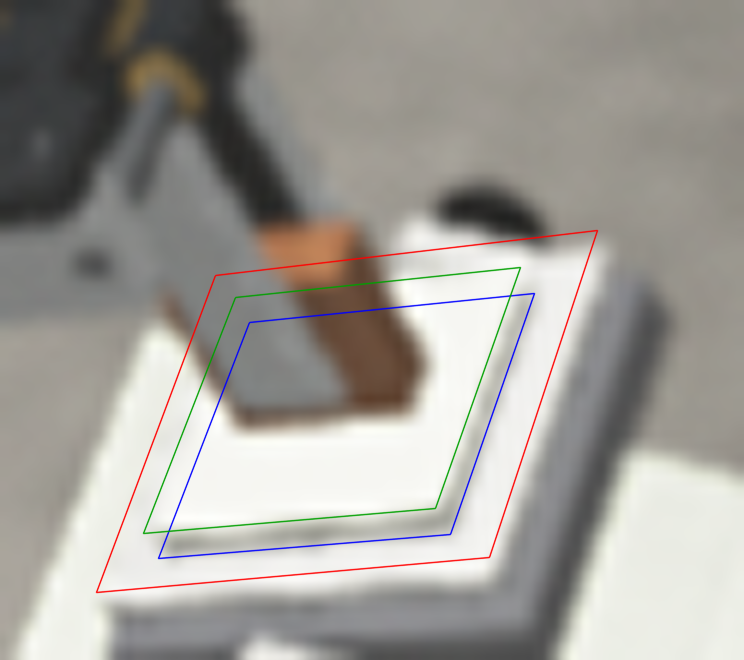

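View pics/ov_top5.png

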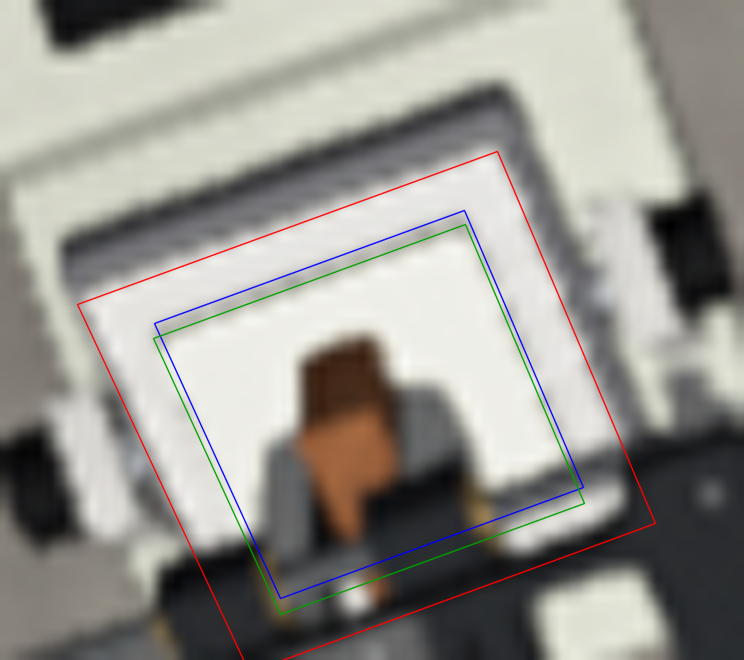

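```bash
cat > margin.py <<'E'
from edge import *; from target import *
k=5; z=np.load("pose5.npz");M=z['R'];p=z['p']
# common frame: tool orientation at glazed face: X=tool y (upslope), Y=-tool z
o=p+17.4*M[:,0];X=M[:,1];Y=-M[:,2];Z=-M[:,0]
S=lambda a,b,c=0:o+X*a+Y*b+Z*c
for n in("top","scene"):
    img=load(n,k)[0].astype(float)
    for nm,h,c in(("plate",47,0),("tile_glaze",35,0),("tile_back",35,8)):
        for en,A,B,d in(("far",S(h,-h,c),S(h,h,c),X),("+y",S(-h,h,c),S(h,h,c),Y),("-y",S(-h,-h,c),S(h,-h,c),-Y),("near",S(-h,-h,c),S(-h,h,c),-X)):
            t=np.linspace(.1,.9,33)
            if en=="+y" and n=="scene": t=np.linspace(.75,.95,12)
            if en in("+y","-y") and n=="top":t=np.linspace(.5,.95,24)
            uv=A+(B-A)*t[:,None]
            s=np.arange(-4,4.01,.25)
            prof=[]
            pts=np.stack([proj(n,uv+d*q) for q in s],1)   # s in mm outward
            v=np.stack([map_coordinates(img[...,i],[pts[...,1],pts[...,0]],order=1) for i in range(3)],-1).mean(-1).mean(0)
            g=np.gradient(v,s);pk=[i for i in range(1,len(s)-1) if abs(g[i])>abs(g[i-1]) and abs(g[i])>=abs(g[i+1]) and abs(g[i])>2.5]
            print(n,nm,en,[(float(s[i]),float(g[i].round(1))) for i in pk])
E
python3 margin.py
```

```text
top plate far [(0.0, -21.9)]
top plate +y [(-0.25, -22.7)]
top plate -y [(0.25, -26.8)]
top plate near [(-3.0, -18.2), (2.75, 7.4)]
top tile_glaze far [(0.0, 12.4)]
top tile_glaze +y [(-0.25, -4.1)]
top tile_glaze -y [(-1.75, -7.1), (1.75, 7.5)]
top tile_glaze near [(-3.0, 3.5), (-1.5, 3.2), (0.75, 5.2), (2.75, 6.1)]
top tile_back far [(-1.5, -14.5), (3.0, 12.5)]
top tile_back +y [(-1.25, -4.7)]
top tile_back -y [(-0.5, -8.3), (2.75, 7.2)]
top tile_back near [(-1.5, 5.6), (-0.5, 5.4)]
scene plate far [(2.25, -17.9)]
scene plate +y [(0.5, -16.8)]
scene plate -y [(0.25, -15.0)]
scene plate near [(0.25, 2.7)]
scene tile_glaze far [(1.0, 11.6)]
scene tile_glaze +y []
scene tile_glaze -y [(0.0, 13.1)]
scene tile_glaze near [(-3.5, 3.6)]
scene tile_back far [(1.75, -13.4)]
scene tile_back +y []
scene tile_back -y [(0.75, -13.0)]
scene tile_back near []
```

```bash
python3 - <<'E'
from edge import *; from target import *
z=np.load("pose5.npz");M=z['R'];p=z['p'];o=p+17.4*M[:,0];X=M[:,1];Y=-M[:,2]
def sl(n,h,d,e,lo=.1,hi=.9,w=2):
    img=load(n,5)[0].astype(float)
    t=np.linspace(lo,hi,50);P=o+d*h+e*h*(2*t[:,None]-1);s=np.arange(-w,w+.01,.2)
    pts=np.stack([proj(n,P+d*q) for q in s],1);f,g=offs(img,pts,s)
    L=2*h*t;c=np.polyfit(L,f,1);r=f-np.polyval(c,L);ok=abs(r)<2*r.std()+.05;c=np.polyfit(L[ok],f[ok],1)
    return np.degrees(c[0]).round(2),r.std().round(2)
for n in("top","scene"):
    print(n,"far plate",sl(n,47,X,Y,w=3),"far tile",sl(n,35,X,Y))
    print(n,"-y plate",sl(n,47,-Y,X,.5 if n=="top" else .1,.95),"-y tile",sl(n,35,-Y,X,.5 if n=="top" else .1,.95))
E
python3 st.py
```

```text
top far plate (np.float64(0.56), np.float64(0.49)) far tile (np.float64(0.32), np.float64(0.33))
top -y plate (np.float64(-0.13), np.float64(0.44)) -y tile (np.float64(1.95), np.float64(0.94))
scene far plate (np.float64(0.29), np.float64(0.8)) far tile (np.float64(-0.25), np.float64(0.99))
scene -y plate (np.float64(-0.15), np.float64(1.09)) -y tile (np.float64(0.39), np.float64(0.77))
13.525 gap 17.85 F tool [-8.04 -2.38  0.29] sd [0.315 0.441 0.596 0.021 0.013 0.035] M tool [ 0.009 -0.057 -0.811]
TCP in plate [ 0.3  -0.2  13.73] p [526.93 176.11 123.1 ] rot to plate [ 0.14 -0.    0.25]
```

```bash
python3 -c "
from cell import order
print(order.sign_off())"
```

```text
the job is handed in; nothing more can be done
None
```

I gripped the square tile by its wooden grip at 40 N, tilted it to the plate's slope and pressed it on the plate. I handed the job in at about 13.5 s with the tile still gripped and held there.

- **Push:** the force along the plate normal is about 9 N, which means the plate is about 4 mm in. The pose also put it about 3.9 mm past first contact, and it did not move over the last 0.5 s.
- **Tilt:** the final tilt is about 0.49 rad, set by the contact moment. Turning the tile 0.6° moved the pressure from the near edge to the far edge. I settled midway, with the pressure centre within about 5 mm of the middle along the slope. That rests on an assumed lever arm of about 0.22 m, inferred from the readings. Across the slope the pressure reading was too noisy to be worth much.
- **Centring:** the top camera puts the tile within about 0.5 mm of centre. The scene camera has it about 1.2 mm too far down the slope, so the two disagree slightly.
- **Edges:** the clearer edges show the tile parallel to the plate within about 0.2–0.5°. One short, noisy edge in the top view read about 2°; I discounted it.
- **Side load:** about 2 N of sideways friction remained between tile and plate at the end.
- **Not checked:** I did not measure the plate's tilt again, or check the bystanders, after pressing. The arm passed well above the objects in its path.

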